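# Slide a tall sand core into its cradle

### The arm

A 7-joint arm with a two-finger parallel gripper is mounted at the origin on the work surface. World frame = base frame: x ahead of the robot, y to its left, z up, the work surface at z = 0. Lengths are in mm, angles in rad, forces in N, time in s.
With the tool pointing down it reaches from about 400 to 850 mm from the base axis. Payload 4.5 kg.
Tool frame: the origin (TCP) lies between the finger pads; the fingertips stand 25 mm ahead of it and the grasp point (between the pads) lies 6 mm ahead of it (ctrl.finger_overhang is the distance from the TCP to the fingertips, in mm); z points along the fingers, y is the direction in which the jaws open and shut (so a half turn about z gives the same grasp; the last joint's range is limited). The gripper opens to 88 mm and grips with 3 to 60 N. Pads are 18 mm wide; open, the fingers measure 123 mm over their backs; the gripper's body (75 mm by 187 mm) begins 45 mm behind the grasp point.
Start: joints at [-1.188, 0.689, -0.195, 1.565, 0.157, 0.902, -0.215], TCP at [213.588, 587.394, 263.743] pointing down, gripper open.
Joint ranges: [-3.01, 3.01], [-0.46, 2.08], [-1.47, 1.51], [0.13, 2.56], [-1, 4.14], [0.04, 2.09], [-2.66, 2.66]. Speed limits (rad/s): [2.57, 2.57, 3.14, 3.14, 3.14, 3.14, 3.14].

### API

Orientations are given as a rotation vector (axis times angle).
In Python, from bench import monitor, snapshot, get_calibration, order, find_in, ctrl gives the robot as it stands.
- The arm moves only by the shell command python3 -m jog 'ROWS'. ROWS is JSON, a list that holds one entry, the list of rows, each a list of 5 numbers: the closure, from 0 (fully open) to 1 (shut), then the shift along the world's x, y, z in m, then the turn about the world's z in rad. A call has 1 to 8 rows; each row is the pose to reach, as a shift and turn from the pose commanded when the call began; what a row does not reach only later rows make up. A row lasts 1/10 s, in which the tool goes at most 50 mm and 8.59 degrees, less where a joint would pass 70% of its speed; a pose out of reach is approached as far as the arm can. A call with a gripper value outside its range is refused whole. The fingers move at their own pace and stop on an object; the grip force is fixed at half the most. Time passes only in rows, so rows that repeat a pose let the fingers close. It gives the time, the measured TCP pose, the force and the opening at its end, in the units of the state.
- monitor.state(): the state, without advancing time (a new reading comes with each control period).
- snapshot(name): name is "scene" or "top" or "wrist"; returns (picture, depth): 400x640x3 uint8, red, green, blue; 400x640 float32, mm along the optical axis (not along the pixel's ray), 0 where there is no reading.
- get_calibration(name): a dict with "fx", "fy", "cx", "cy" (pixels), "camera_from_world" (4x4, takes a point from world to camera coordinates); the wrist camera has in their place "hand_eye" (4x4, takes a point from camera to tool coordinates, whose origin is the TCP and whose axes are the flange's). Camera axes: x right, y down, z forward; pixel columns grow to the right and rows downward; lengths in mm; the calibration is good to about 2 mm. A picture is of the moment at which its call begins: read the wrist's pose just before it. get_calibration takes no time and is no camera call.
- order.finish_job(): hands the job in, once; it reports no verdict.
Trained networks look in the newest picture that a camera, given by its name, has taken for a name from the list of things; names that differ only in an ending like _2 or _b are one class to them, and where a whole thing is asked for, a point or a joint stands for the part that bears it (a point fixed in the world has none). Each returns a list of dicts, best first, with "conf" (0 to 1); they miss things now and then, are a little off and sometimes report something else, mostly with a low value. They report only what shows in the picture. A call takes as long as a camera call.
- find_in(camera, query): "point" ([x, y, z] in mm, in world coordinates, good to about 4 mm: the middle of the surface that is visible of it).
The state is a dict: "time": time; "qpos": joint angles; "qd": joint speeds; "joint_efforts": joint torques, N m; "tool_pos": TCP position; "tcp_rot": TCP orientation; "ft_force": force on the tool from outside, world axes, zero at the start; "wrist_torque": the same for the moment, N m; "grip_width": opening from 0.0 (shut) to 1.0 (fully open).
Only numpy, scipy, OpenCV 4.12 (cv2) and the standard library are available. Lean on these libraries where they do the work, as an engineer would, in place of code of your own. Each camera call takes 0.05 s, during which the arm holds its last target.

### The job

Push the tall dark sand core across the perforated plate by its low base, so that it slides upright into the open end of the blue cradle until its base is fully home and square against the cradle's back bar. Only push it: do not lift or tip it and do not touch its fragile column, and leave the two small tan cores and the white jar where they stand. Finish with the hand clear of everything.

Things in the scene. Friction and masses are not known exactly. Their poses are not given: they have to be found in the camera images.
- core: Tall dark grey-brown sand core, 0.7-0.95 kg, loose: base 130 (its x) x 110 (y) x 45 mm high, with the column on it. Origin: centre of the base's underside; +x is the front that enters the cradle first, pointing that way within 15 degrees at the start. The back half of its top is bare: fingers can stand low behind the back face (x = -65 mm). Slides with 3-7 N; tips if pushed at the column.
- core_column: Fragile column fixed on the core's base, not to be touched: round post 58 mm wide, 165 mm high, with cross pipe, side block and thin post, all within x 0 to 60 and y -52 to 52 mm of the core's origin. Its origin: centre of its foot, 30 mm ahead (+x) of the core's origin and 45 mm above it.
- cradle: Fixed U of blue steel bars, 30 mm high, on the plate. Origin: where the core's origin belongs when home; +x points in, to the back bar (inner face x = 65 mm, 22 thick, 186 wide); open towards -x. Side bars: inner faces y = +-69 mm (14 mm clear each side), x -35 to 65. Yellow lead-ins flare out 26 degrees in front of them, to x = -80 mm, 108 mm half-width over all.
- plate: Fixed white perforated plate, 570 mm (x) by 860 mm (y), 12 mm thick on the table, so its top is at z = 0.012 m; origin at the centre of its underside. The holes are only drawn: its top is flat.
- small_core: Small loose stepped tan core, 70 x 45 x 50 mm, bystander; origin at the centre of its underside.
- plug_core: Small loose tan plug core, round, 52 mm wide at the foot, 65 mm high, bystander; origin at the centre of its underside.
- coating_jar: Loose white jar with a red cap, 60 mm diameter, 85 mm high, bystander behind the cradle; origin at the centre of its underside.

How it is judged:
By the outcome, as a careful person would: the job done as asked, in the order asked, and still so for the second after the job is handed in, with the robot touching nothing.
It also fails if it takes over 45 s, if anything falls off the work surface, if the arm or the gripper's body presses on something with over 40 N, if the wrist force passes 120 N, or if a joint passes its speed limit or range.

## Working session

There is one attempt and no reset: what is moved stays moved. The work goes in short steps, Python scripts to look and compute and a shell command to move; the robot and the scene stay as the last step left them, time stands still between calls to the robot, and variables do not carry over. Pictures are saved under pics/ and viewed, and the job is handed in when it is done.

```bash
mkdir -p pics; ls
python3 - <<'E'
from bench import monitor, snapshot, get_calibration, order, find_in, ctrl
import cv2,numpy as np
s=monitor.state();print(s)
for n in("scene","top"):
    p,d=snapshot(n);cv2.imwrite(f"pics/{n}0.png",p[:,:,::-1]);np.save(f"pics/{n}0.npy",d)
    for q in("core","core_column","cradle","small_core","plug_core","coating_jar"):
        print(n,q,[(np.round(r["point"]),round(r["conf"],2)) for r in find_in(n,q)][:3])
    print(get_calibration(n))
E
```

```text
pics
{'time': 0.0, 'qpos': array([-1.18819721,  0.68996392, -0.19450273,  1.56631743,  0.15735201,
        0.90252313, -0.21514311]), 'qd': array([ 1.36883677e-05,  1.06374002e-03, -2.84390319e-04,  4.71293215e-04,
        1.70821136e-03,  3.55486456e-04, -6.49492081e-04]), 'joint_efforts': array([-1.08642649e-03, -5.27536368e+01, -1.26694467e+00, -1.53429294e+01,
       -5.25423023e-02,  6.60236881e-03,  1.71123006e-04]), 'tool_pos': array([213.47011334, 586.79950155, 262.92933877]), 'tcp_rot': array([-5.45000720e-01, -3.09382261e+00,  2.84465702e-03]), 'ft_force': array([-0.44343171, -0.2270666 , -0.81712393]), 'wrist_torque': array([ 0.02179607, -0.01556232, -0.04411671]), 'grip_width': 0.9986558388261415}
scene core [(array([531.,  12.,  85.]), 0.68)]
scene core_column [(array([523.,  10., 133.]), 0.66)]
scene cradle [(array([571., 219.,  40.]), 0.65)]
scene small_core [(array([671.,  87.,  41.]), 0.73)]
scene plug_core [(array([380., 206.,  37.]), 0.69)]
scene coating_jar [(array([549., 384.,  70.]), 0.7)]
{'fx': 386.1434978817763, 'fy': 386.1434978817763, 'cx': 324.014690278292
[... 487 characters left out ...]
[(array([505.,   5., 221.]), 0.85)]
top cradle [(array([519., 223.,  39.]), 0.6)]
top small_core [(array([664.,  71.,  50.]), 0.75)]
top plug_core [(array([371., 197.,  47.]), 0.96)]
top coating_jar [(array([523., 364.,  99.]), 0.97)]
{'fx': 427.9174086686173, 'fy': 427.9174086686173, 'cx': 312.57437548834355, 'cy': 199.96415940115142, 'camera_from_world': array([[-1.53455061e-02, -9.99647855e-01, -2.16490548e-02,
         1.55946527e+02],
       [-9.93335453e-01,  1.77150770e-02, -1.13889660e-01,
         5.64667960e+02],
       [ 1.14233069e-01,  1.97570792e-02, -9.93257501e-01,
         7.09459266e+02],
       [ 0.00000000e+00,  0.00000000e+00,  0.00000000e+00,
         1.00000000e+00]])}
```

View pics/scene0.png

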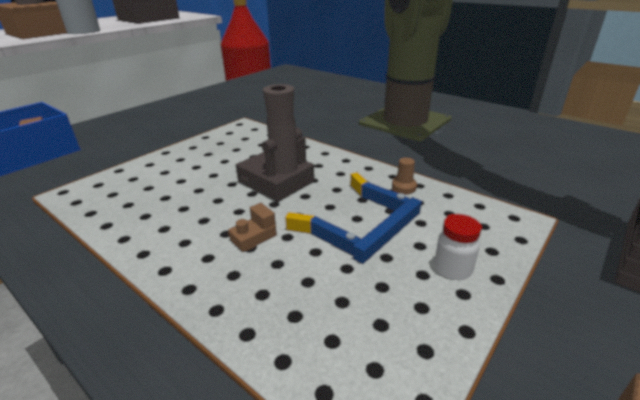

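View pics/top0.png

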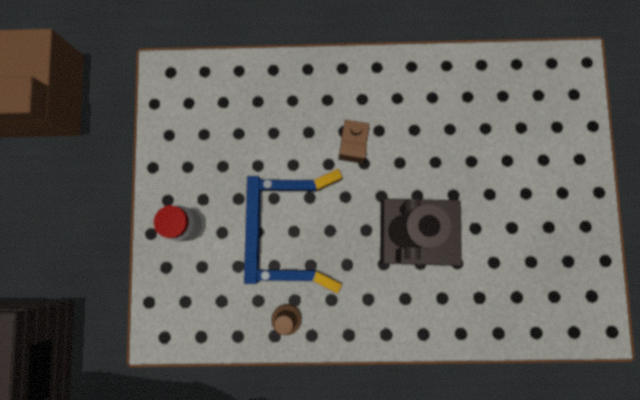

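```bash
cat > h.py <<'E'
import numpy as np,cv2
from bench import monitor, snapshot, get_calibration, order, find_in, ctrl
def cloud(n,d):
    c=get_calibration(n);v,u=np.mgrid[0:400,0:640]
    P=np.stack([(u-c["cx"])/c["fx"]*d,(v-c["cy"])/c["fy"]*d,d],-1)
    M=c["camera_from_world"];W=(P-M[:3,3])@M[:3,:3]
    W[d<=0]=np.nan
    return W
def rect(W,m):
    p=W[m][:,:2].astype(np.float32);return cv2.minAreaRect(p)
E
python3 - <<'E'
from h import *
img=cv2.imread("pics/top0.png")
d=np.load("pics/top0.npy");W=cloud("top",d)
z=W[...,2]
pl=z[(z>0)&(z<25)];print("plate z",np.nanmedian(z[60:100,180:560]),np.nanmedian(z[300:340,400:560]),np.nanmedian(z[100:300,200:240]))
hsv=cv2.cvtColor(img,cv2.COLOR_BGR2HSV)
blue=(hsv[...,0]>95)&(hsv[...,0]<125)&(hsv[...,1]>150);blue[:, :200]=0;blue[:,360:]=0
yel=(hsv[...,0]>18)&(hsv[...,0]<32)&(hsv[...,1]>150);yel[:,:200]=0
print("blue z",np.nanpercentile(z[blue],[5,50,95]))
t=blue&(abs(z-42)<8);print("blue",rect(W,t))
for row in range(170,290,8):
    xs=np.where(t[row])[0]
    if len(xs):print(row,xs.min(),xs.max(),np.round(W[row,xs.min()]),np.round(W[row,xs.max()]))
print("yel",np.nanpercentile(W[yel&(z>30)],[2,50,98],axis=0))
c=np.zeros_like(blue);c[185:275,370:475]=1
b=c&(abs(z-57)<8);print("core",b.sum(),rect(W,b))
for row in range(190,275,6):
    xs=np.where(b[row])[0]
    if len(xs):print(row,xs.min(),xs.max(),np.round(W[row,xs.min()]),np.round(W[row,xs.max()]))
cc=c&(z>170);print("col",np.nanmedian(W[cc],axis=0),cv2.minEnclosingCircle(W[cc][:,:2].astype(np.float32)))
cv2.imwrite("pics/top_big.png",cv2.resize(img[150:300,230:490],None,fx=3,fy=3,interpolation=cv2.INTER_CUBIC))
E
```

```text
plate z 11.63476129159579 11.528390684175298 11.913584234742679
blue z [38.16295836 41.62009294 43.71919595]
blue ((517.378662109375, 204.17611694335938), (117.2347640991211, 179.8536834716797), 88.43882751464844)
178 248 258 [607. 258.  42.] [606. 241.  41.]
186 248 313 [592. 258.  43.] [590. 145.  42.]
194 248 258 [578. 257.  44.] [578. 240.  42.]
202 247 258 [565. 260.  41.] [565. 241.  40.]
210 247 258 [551. 260.  41.] [551. 241.  40.]
218 247 258 [537. 260.  40.] [537. 241.  36.]
226 247 258 [523. 259.  43.] [523. 241.  36.]
234 247 257 [510. 259.  42.] [509. 242.  41.]
242 247 257 [496. 259.  42.] [496. 242.  41.]
250 246 257 [483. 261.  41.] [482. 243.  40.]
258 246 257 [469. 261.  41.] [469. 243.  37.]
266 245 256 [456. 263.  42.] [455. 244.  42.]
274 245 313 [442. 263.  42.] [441. 148.  40.]
282 246 254 [429. 261.  42.] [429. 247.  41.]
yel [[414.51054212  99.9625666   35.85728608]
 [440.69238125 122.5490305   41.57237597]
 [614.3220706  142.70634371  44.28733572]]
core 2431 ((509.8417053222656, -35.015106201171875), (130.38072204589844, 110.05484008789062), 87.48780822753906)
202 383 460 [559.  28.  55.] [ 557. -100.   56.]
208 383 460 [549.  28.  57.] [547. -99.  58.]
214 383 460 [539.  28.  55.] [537. -99.  56.]
220 383 460 [529.  28.  53.] [527. -99.  56.]
226 383 460 [519.  29.  55.] [517. -98.  57.]
232 383 461 [509.  29.  53.] [ 507. -100.   53.]
238 383 461 [499.  30.  55.] [497. -99.  55.]
244 383 461 [489.  30.  54.] [487. -98.  57.]
250 383 461 [479.  31.  56.] [477. -97.  57.]
256 382 461 [469.  32.  51.] [467. -98.  55.]
262 383 461 [459.  31.  55.] [458. -97.  56.]
col [510.03517569  -2.75695622 221.60644835] ((511.0749206542969, -5.061263084411621), 28.757137298583984)
```

```bash
sleep 0
```

```text
(no output)
```

The pictures agree. The core base is centred near (510, -35) mm with heading about 88°. The cradle home is near (517, 178) with heading about 88.4°, so the push is almost straight along +y. I'll go over at height to behind the core.

```bash
python3 -m jog '[[[0.2,0.005,-0.02,0.04,0],[0.4,0.02,-0.05,0.07,-0.1],[0.45,0.035,-0.09,0.08,-0.2],[0.45,0.05,-0.13,0.08,-0.3],[0.45,0.065,-0.17,0.08,-0.4],[0.45,0.08,-0.21,0.08,-0.5],[0.45,0.095,-0.25,0.08,-0.6],[0.45,0.11,-0.29,0.08,-0.7]]]'
```

```text
time: 1.5
tool_pos: [324.0, 295.8, 344.1]
tcp_rot: [1.578, 2.716, 0.002]
ft_force: [0.6, 0.3, 0.6]
grip_width: 0.549
```

```bash
python3 -m jog '[[[0.45,0.015,-0.04,0,-0.07],[0.45,0.03,-0.08,0,-0.14],[0.45,0.045,-0.12,0,-0.21],[0.45,0.06,-0.16,0,-0.28],[0.45,0.075,-0.2,0,-0.35],[0.45,0.09,-0.24,0,-0.42],[0.45,0.105,-0.28,0,-0.49],[0.45,0.12,-0.32,0,-0.55]]]' && python3 -m jog '[[[0.45,0.02,-0.04,0,0],[0.45,0.04,-0.08,0,0],[0.45,0.055,-0.11,0,0],[0.45,0.063,-0.14,0,0],[0.45,0.063,-0.15,0,0],[0.45,0.063,-0.15,0,0]]]'
python3 - <<'E'
from h import *
from scipy.spatial.transform import Rotation as R
s=monitor.state();r=R.from_rotvec(s["tcp_rot"]).as_matrix();print(s["tool_pos"],r)
print("tool y angle",np.degrees(np.arctan2(r[1,1],r[0,1])),s["qpos"])
p,d=snapshot("wrist");cv2.imwrite("pics/w1.png",p[:,:,::-1])
p,d=snapshot("top");cv2.imwrite("pics/t1.png",p[:,:,::-1])
E
```

```text
time: 2.3
tool_pos: [444.0, -24.2, 344.1]
tcp_rot: [2.255, 2.187, 0.001]
ft_force: [0.9, 0.8, -0.0]
grip_width: 0.552
time: 2.9
tool_pos: [506.0, -173.8, 343.6]
tcp_rot: [-2.255, -2.187, 0.001]
ft_force: [-0.6, 0.1, 0.0]
grip_width: 0.553
[ 505.97742713 -173.77100741  343.61924339] [[ 3.08017752e-02  9.99525384e-01 -5.08144449e-04]
 [ 9.99525477e-01 -3.08019068e-02 -2.53354832e-04]
 [-2.68886404e-04 -5.00099544e-04 -9.99999839e-01]]
tool y angle -1.7650986664770962 [ 0.10449502  0.47911691  0.2212892   1.74189601 -0.12561812  0.93480343
  0.34565021]
```

Run:
```python
from h import *
# refine geometry using several depths: pixel rays onto known planes
img=cv2.imread("pics/top0.png");d=np.load("pics/top0.npy");W=cloud("top",d);z=W[...,2]
hsv=cv2.cvtColor(img,cv2.COLOR_BGR2HSV)
def line(rows,cols,lab):
    pass
blue=(hsv[...,0]>95)&(hsv[...,0]<125)&(hsv[...,1]>150);blue[:,:200]=0;blue[:,360:]=0
# inner/outer edges of back bar via row extents
for nm,m,rr,f in (("bar outer",blue,range(182,280),np.min),("bar inner",blue,list(range(194,266)),np.max)):
    P=np.array([W[r,f(np.where(m[r])[0])] for r in rr]);P=P[~np.isnan(P[:,0])];k=np.polyfit(P[:,0],P[:,1],1);print(nm,"slope deg",np.degrees(np.arctan(k[0])),"y at 517",np.polyval(k,517))
for nm,lo,hi in (("side hi",176,200),("side lo",262,290)):
    o=[]
    for c in range(266,310):
        v=np.where(blue[lo:hi,c])[0]+lo
        o.append([*W[v.min(),c][:2],*W[v.max(),c][:2]])
    o=np.array(o);o=o[~np.isnan(o).any(1)];
    for i in (0,2):
        k=np.polyfit(o[:,i+1],o[:,i],1);print(nm,"slope deg",np.degrees(np.arctan(k[0])),"x at y=190",np.polyval(k,190))
c=np.zeros_like(blue);c[185:275,370:475]=1;b=c&(z>45)
o=[]
for col in range(436,456):
    v=np.where(b[:,col]&(abs(z[:,col]-56)<6))[0]; o.append([*W[v.min(),col][:2],*W[v.max(),col][:2]])
o=np.array(o)
for i in (0,2):
    k=np.polyfit(o[:,i+1],o[:,i],1);print("core side deg",np.degrees(np.arctan(k[0])),"x at -80",np.polyval(k,-80))
P=np.array([W[r,np.where(b[r]&(abs(z[r]-56)<6))[0].max()] for r in range(204,262)]);k=np.polyfit(P[:,0],P[:,1],1);print("back deg",np.degrees(np.arctan(k[0])),np.polyval(k,510))
```

```text
bar outer slope deg -1.8156379819532482 y at 517 259.8662254997976
bar inner slope deg -1.555116928606137 y at 517 241.72337560993935Traceback (most recent call last):
  File "<stdin>", line 15, in <module>
    return umr_minimum(a, axis, None, out, keepdims, initial, where)
ValueError: zero-size array to reduction operation minimum which has no identity
```

Run:
```python
from h import *
img=cv2.imread("pics/top0.png");d=np.load("pics/top0.npy");W=cloud("top",d);z=W[...,2]
hsv=cv2.cvtColor(img,cv2.COLOR_BGR2HSV)
blue=(hsv[...,0]>95)&(hsv[...,0]<125)&(hsv[...,1]>150);blue[:,:200]=0;blue[:,360:]=0
for nm,lo,hi in (("side hi",176,200),("side lo",262,290)):
    o=[]
    for c in range(276,308):
        v=np.where(blue[lo:hi,c])[0]+lo
        if len(v):o.append([*W[v.min(),c][:2],*W[v.max(),c][:2]])
    o=np.array(o);o=o[~np.isnan(o).any(1)]
    for i in (0,2):
        k=np.polyfit(o[:,i+1],o[:,i],1);print(nm,"deg",np.degrees(np.arctan(k[0])),"x at y=190",np.polyval(k,190))
c=np.zeros_like(blue);c[185:275,370:475]=1;b=c&(abs(z-56)<6)
o=[]
for col in range(434,458):
    v=np.where(b[:,col])[0]
    if len(v):o.append([*W[v.min(),col][:2],*W[v.max(),col][:2]])
o=np.array(o)
for i in (0,2):
    k=np.polyfit(o[:,i+1],o[:,i],1);print("core side deg",np.degrees(np.arctan(k[0])),"x at -80",np.polyval(k,-80))
for f in(np.max,np.min):
    P=np.array([W[r,f(np.where(b[r])[0])] for r in range(204,260)]);k=np.polyfit(P[:,0],P[:,1],1);print("back/front deg",np.degrees(np.arctan(k[0])),np.polyval(k,510))
```

```text
side hi deg 1.1056425245283408 x at y=190 600.1480533748343
side hi deg 1.4864187197287517 x at y=190 586.9218889725316
side lo deg 1.3620104753617184 x at y=190 446.5534589468557
side lo deg 2.6295899695570757 x at y=190 433.4909978172177
core side deg 0.6428897499043551 x at -80 562.3867907447495
core side deg 2.944168849341194 x at -80 453.9041440439322
back/front deg -1.4829432194127687 -98.67874534934514
back/front deg -2.09677270730004 29.442640283233622
```

View pics/w1.png

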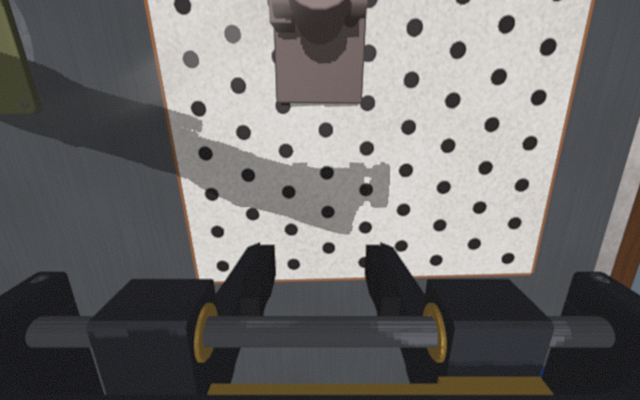

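View pics/t1.png

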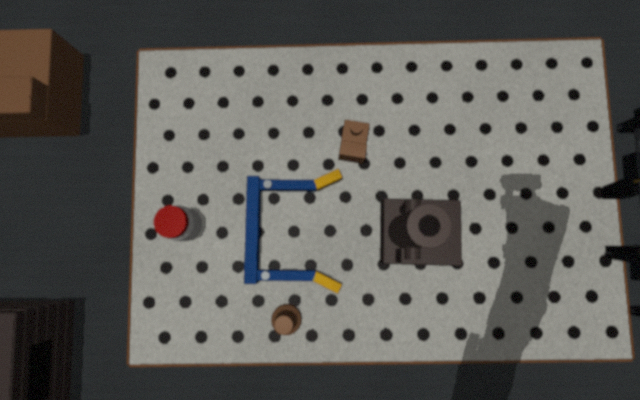

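Run:
```python
from h import *
print(get_calibration("wrist"),ctrl.finger_overhang)
W=cloud("top",np.load("pics/top0.npy"))
```

```text
{'fx': 305.4246819073729, 'fy': 305.4246819073729, 'cx': 319.8242819048452, 'cy': 198.78863124681257, 'hand_eye': array([[-1.54048804e-04, -9.45555922e-01, -3.25459637e-01,
         8.56423598e+01],
       [ 9.99999533e-01,  1.64742330e-04, -9.51951586e-04,
        -2.89102652e-01],
       [ 9.53740439e-04, -3.25459632e-01,  9.45555455e-01,
        -1.20795483e+02],
       [ 0.00000000e+00,  0.00000000e+00,  0.00000000e+00,
         1.00000000e+00]])} 25.0
```

Run:
```python
from h import *
p,d=snapshot("scene");cv2.imwrite("pics/s1.png",cv2.resize(p[0:250,100:500,::-1],None,fx=2,fy=2,interpolation=cv2.INTER_CUBIC));np.save("pics/s1.npy",d)
W=cloud("scene",d);s=monitor.state()
# cloud near hand in tool offsets (world x, y-forward, z)
Q=W-s["tool_pos"];m=(abs(Q[...,0])<150)&(abs(Q[...,1])<150)&(Q[...,2]>-40)&(Q[...,2]<250)
q=Q[m]
for z0 in range(-40,240,20):
    k=q[(q[:,2]>=z0)&(q[:,2]<z0+20)]
    if len(k):print(z0,len(k),"x",np.round(np.percentile(k[:,0],[1,99])),"y",np.round(np.percentile(k[:,1],[1,50,99])))
```

```text
-40 39 x [-35.  36.] y [-7.  8. 13.]
-20 268 x [-38.  39.] y [-9.  9. 14.]
0 267 x [-40.  41.] y [-9.  9. 14.]
20 4 x [38. 41.] y [ 6. 10. 13.]
```

View pics/s1.png

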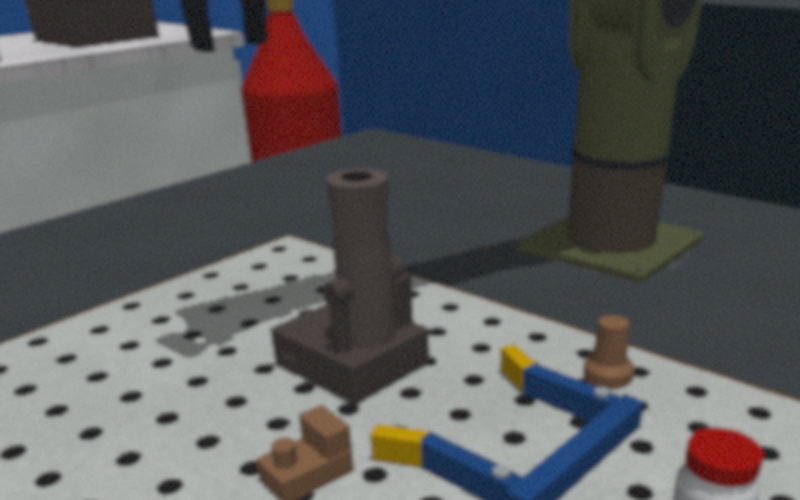

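```bash
python3 -m jog '[[[0.45,0,-0.01,-0.04,0],[0.45,0,-0.02,-0.08,0],[0.45,0,-0.02,-0.12,0],[0.45,0,-0.02,-0.16,0],[0.45,0,-0.02,-0.2,0],[0.45,0,-0.02,-0.23,0],[0.45,0,-0.02,-0.23,0]]]'
python3 - <<'E'
from h import *
p,d=snapshot("scene");cv2.imwrite("pics/s2.png",cv2.resize(p[0:250,100:500,::-1],None,fx=2,fy=2,interpolation=cv2.INTER_CUBIC))
W=cloud("scene",d);s=monitor.state()
Q=W-s["tool_pos"];m=(abs(Q[...,0])<150)&(abs(Q[...,1])<200)&(Q[...,2]>-30)&(Q[...,2]<250)
m[:, :0]=0
q=Q[m]
for z0 in range(-40,240,20):
    k=q[(q[:,2]>=z0)&(q[:,2]<z0+20)]
    if len(k):print(z0,len(k),"x",np.round(np.percentile(k[:,0],[1,99])),"y",np.round(np.percentile(k[:,1],[1,50,99])))
print(s["tool_pos"],s["qpos"])
E
```

```text
time: 3.75
tool_pos: [504.5, -189.6, 110.8]
tcp_rot: [-2.244, -2.188, 0.003]
ft_force: [-0.9, 0.5, 0.1]
grip_width: 0.552
-40 104 x [-35.  49.] y [ -2. 190. 200.]
-20 315 x [-39.  49.] y [ -8.  14. 200.]
0 432 x [-42.  50.] y [ -8. 180. 199.]
20 261 x [-44.  84.] y [ -7.  14. 199.]
40 809 x [-84.  85.] y [-30.  29. 198.]
60 895 x [-88.  92.] y [-28.  25. 198.]
80 820 x [-92.  91.] y [-28.  22. 199.]
100 518 x [-40.  33.] y [-17.  26. 199.]
120 387 x [-38.  37.] y [-16.  33.  40.]
140 324 x [-23.  36.] y [-13.  28.  40.]
160 422 x [-25.  37.] y [-14.  31.  41.]
180 411 x [-25.  36.] y [-11.  30.  39.]
200 429 x [-25.  43.] y [-12.  30.  40.]
220 458 x [-23.  37.] y [-12.  30.  38.]
[ 505.80378528 -190.55216725  112.83701161] [ 0.21202069  0.82052075  0.10733394  1.94430284 -0.21007905  0.3911732
  0.45449296]
```

View pics/s2.png

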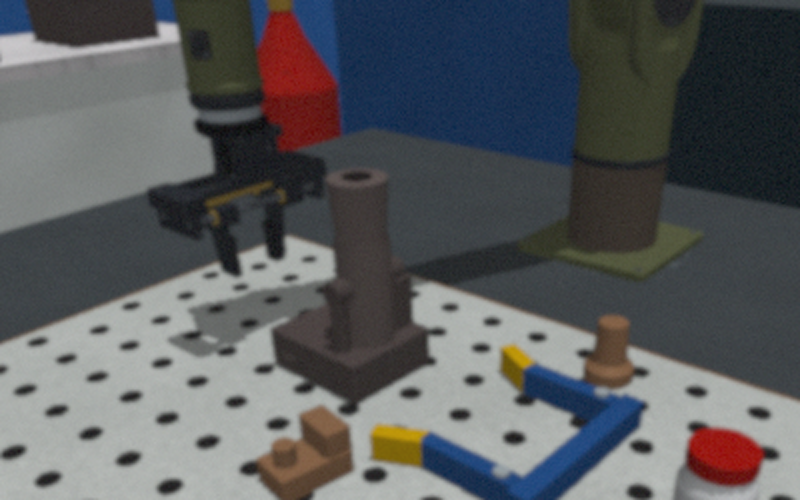

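```bash
python3 -m jog '[[[0.45,0.002,0,-0.03,0],[0.45,0.002,0,-0.055,0],[0.45,0.002,0,-0.066,0],[0.45,0.002,0,-0.066,0],[0.45,0.003,0.02,-0.066,0],[0.45,0.003,0.04,-0.066,0],[0.45,0.003,0.055,-0.066,0],[0.45,0.003,0.065,-0.066,0]]]'
python3 - <<'E'
from h import *
print(monitor.state()["tool_pos"],monitor.state()["ft_force"],monitor.state()["tcp_rot"])
p,d=snapshot("top");cv2.imwrite("pics/t2.png",cv2.resize(p[150:300,330:590,::-1],None,fx=3,fy=3,interpolation=cv2.INTER_CUBIC))
E
```

```text
time: 4.6
tool_pos: [510.5, -126.1, 49.1]
tcp_rot: [2.25, 2.191, 0.003]
ft_force: [0.8, -0.3, -0.2]
grip_width: 0.548
[ 510.49057105 -126.146043     49.101272  ] [ 0.77278823 -0.32249932 -0.15126468] [2.24969318 2.19090535 0.00268611]
```

View pics/t2.png

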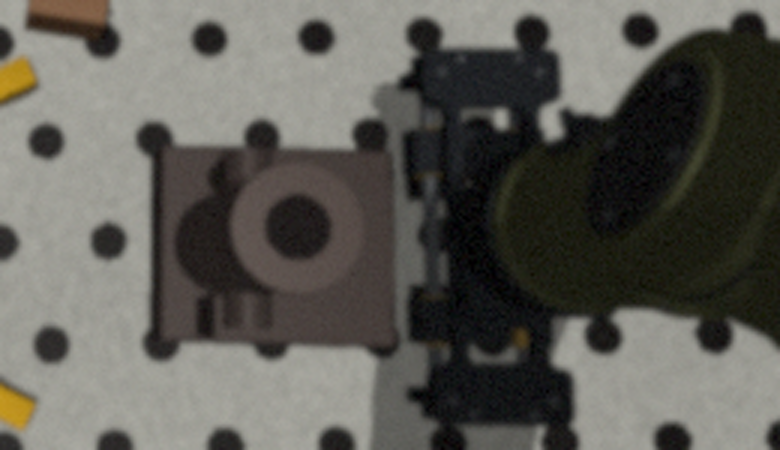

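```bash
python3 -m jog '[[[0.45,0,0.006,0,0],[0.45,0,0.012,0,0],[0.45,0,0.018,0,0],[0.45,0,0.026,0,0],[0.45,0.001,0.034,0,0],[0.45,0.001,0.043,0,0],[0.45,0.001,0.052,0,0],[0.45,0.001,0.06,0,0]]]' && python3 -m jog '[[[0.45,0,0.01,0,0],[0.45,0,0.02,0,0],[0.45,0.001,0.03,0,0],[0.45,0.001,0.04,0,0],[0.45,0.001,0.048,0,0],[0.45,0.001,0.054,0,0],[0.45,0.001,0.056,0,0]]]'
cat > m.py <<'E'
from h import *
import sys
def meas(name):
    s=monitor.state();print(s["tool_pos"],s["ft_force"])
    p,d=snapshot("top");cv2.imwrite(f"pics/{name}.png",cv2.resize(p[150:300,230:490,::-1],None,fx=3,fy=3,interpolation=cv2.INTER_CUBIC))
    W=cloud("top",d);z=W[...,2];hsv=cv2.cvtColor(p,cv2.COLOR_RGB2HSV)
    m=(abs(z-57)<7)&(W[...,0]>430)&(W[...,0]<600)&(W[...,1]>s["tool_pos"][1]+5)&(W[...,1]<s["tool_pos"][1]+170)&~((hsv[...,1]>130))
    n,l,st,ce=cv2.connectedComponentsWithStats(m.astype(np.uint8))
    i=1+np.argmax(st[1:,4]);print("core rect",rect(W,l==i),st[i])
    m=l==i;c=np.where(m.any(0))[0]
    P=np.array([W[r,np.where(m[r])[0].min()] for r in np.where(m.any(1))[0][4:-4]]);k=np.polyfit(P[:,0],P[:,1],1);print("front deg",np.degrees(np.arctan(k[0])),"y at 513",np.polyval(k,513))
    print("x mid per col",[np.round((W[np.where(m[:,j])[0].min(),j]+W[np.where(m[:,j])[0].max(),j])/2)[:2] for j in c[3::12]])
meas(sys.argv[1])
E
python3 m.py t3
```

```text
time: 5.45
tool_pos: [510.8, -69.5, 47.9]
tcp_rot: [2.253, 2.185, -0.002]
ft_force: [0.5, -6.4, 0.1]
grip_width: 0.551
time: 6.15
tool_pos: [511.8, -12.9, 47.8]
tcp_rot: [2.252, 2.187, -0.002]
ft_force: [0.1, -5.2, 0.9]
grip_width: 0.547
[511.7668627  -12.91956778  47.84705528] [ 0.1151456  -5.15637229  0.85868699]
core rect ((511.07623291015625, 67.97637176513672), (120.50032043457031, 110.12714385986328), 87.86498260498047) [ 324  198   73   67 2633]
front deg -2.211581117599557 y at 513 127.34200617562708
x mid per col [array([514., 123.]), array([512., 103.]), array([458.,  84.]), array([511.,  63.]), array([510.,  43.]), array([510.,  23.])]
```

View pics/t3.png

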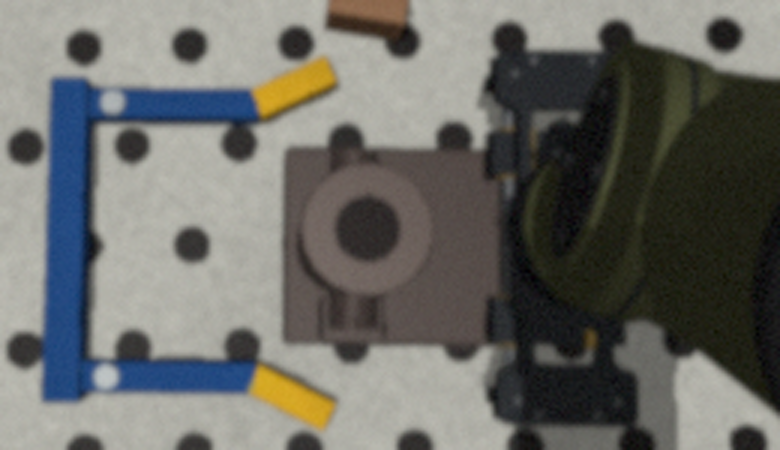

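Aligned: the core's front edge is at column 285 of the crop, squarely between the lead-ins (rows 80–410), with the base at rows 148–342. Pushing on.

```bash
python3 -m jog '[[[0.45,0,0.008,0,0],[0.45,0,0.016,0,0],[0.45,0.001,0.024,0,0],[0.45,0.001,0.032,0,0],[0.45,0.001,0.04,0,0],[0.45,0.002,0.048,0,0],[0.45,0.002,0.055,0,0],[0.45,0.002,0.06,0,0]]]' && python3 -m jog '[[[0.45,0,0.007,0,0],[0.45,0,0.014,0,0],[0.45,0.001,0.02,0,0],[0.45,0.001,0.026,0,0],[0.45,0.001,0.031,0,0],[0.45,0.001,0.035,0,0],[0.45,0.001,0.036,0,0]]]'
python3 m.py t4
```

```text
time: 7.0
tool_pos: [513.5, 46.8, 47.8]
tcp_rot: [2.253, 2.187, -0.002]
ft_force: [0.1, -6.4, 1.4]
grip_width: 0.553
time: 7.7
tool_pos: [514.3, 82.8, 47.8]
tcp_rot: [2.253, 2.187, -0.003]
ft_force: [-0.6, -7.3, 1.8]
grip_width: 0.552
[514.30386436  82.77274947  47.79309687] [-0.56747476 -7.2655903   1.81313641]
core rect ((548.3109741210938, 172.8512725830078), (98.20889282226562, 41.21105194091797), 89.20165252685547) [268 198  59  25 673]
front deg 63.9058958367221 y at 513 112.96106630188558
x mid per col [array([565., 216.]), array([569., 196.]), array([558., 176.]), array([550., 156.]), array([553., 135.])]
```

View pics/t4.png

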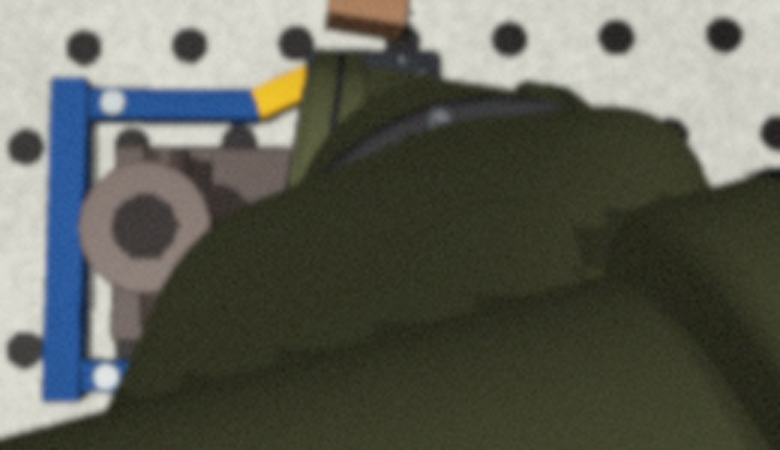

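Run:
```python
from h import *
p,d=snapshot("scene");cv2.imwrite("pics/s4.png",cv2.resize(p[50:300,200:600,::-1],None,fx=2,fy=2,interpolation=cv2.INTER_CUBIC))
W=cloud("scene",d);z=W[...,2]
m=(z>110)&(z<235)&(abs(W[...,0]-515)<200)&(W[...,1]>0)&(W[...,1]<300)
n,l,st,ce=cv2.connectedComponentsWithStats(m.astype(np.uint8))
for z0 in range(110,330,20):
    k=W[(z>=z0)&(z<z0+20)&(abs(W[...,0]-515)<45)&(W[...,1]>20)&(W[...,1]<300)]
    h=np.histogram(k[:,1],bins=range(20,260,10))
    print(z0,h[0])
```

```text
110 [  0   0   0   4  61  37  15  15 223  44   0   0   0   0   0  22  49 102
 130 133   0   0   0]
130 [  0   0   0   0  79  60  52  41 261   0   0   0   0   0   1  33  72  85
  86 131   0   0   0]
150 [  0   0   0   0  36  32  35  23 148  17   0   0   0   0   4  36  54  73
  91 151   0   0   0]
170 [  0   0   0   8  21  26  36  48  80 216  50   0   0   0   0  32  52  65
  98 106   0   0   0]
190 [  0   0   0   0   7  27  45  56  79 119  25   0   0   0   0  29  57  74
  93 138   0   0   0]
210 [  0   0   0   6  23  39  57  70  87 177  81   0   0   0  29  86 113 129
 139 143   0   0   0]
230 [  0   0   0   0  20  42  57  69  93 197  41   0   0   0   0   0   0   0
   0   0   0   0   0]
250 [  0   0   0   1  21  44  57  74  61 222  53   0   0   0   0   0   0   0
   0   0   0   0   0]
270 [  0   0   0   0  22  40  63  83 100 220  54   0   0   0   0   0   0   0
   0   0   0   0   0]
290 [  0   0   0   0  21  45  63  83 101 174  95   0   0   0   0   0   0   0
   0   0   0   0   0]
310 [  0   4  33  66  52  58  63  51  36  62 294  99   0   0   0   0   0   0
   0   0   0   0   0]
```

View pics/s4.png

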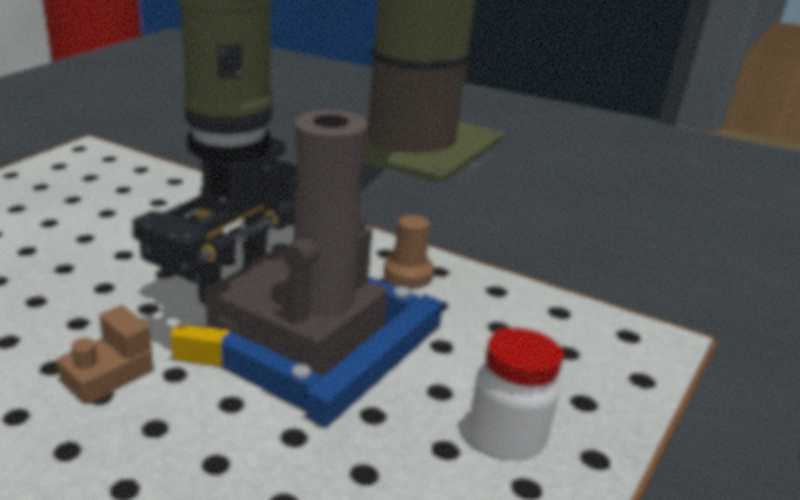

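```bash
python3 -m jog '[[[0.45,0,0.004,0,0],[0.45,0,0.008,0,0],[0.45,0,0.011,0,0],[0.45,0,0.0125,0,0],[0.45,0,0.014,0,0],[0.45,0,0.015,0,0],[0.45,0,0.016,0,0],[0.45,0,0.016,0,0]]]'
python3 - <<'E'
from h import *
p,d=snapshot("scene");cv2.imwrite("pics/s5.png",cv2.resize(p[150:280,280:440,::-1],None,fx=4.5,fy=4.5,interpolation=cv2.INTER_CUBIC))
E
python3 m.py t5
```

```text
time: 8.6
tool_pos: [514.2, 98.3, 47.8]
tcp_rot: [2.254, 2.187, -0.003]
ft_force: [-0.0, -6.6, 2.0]
grip_width: 0.551
[514.26267493  98.24432775  47.79362903] [-0.04436351 -5.93828821  2.06684961]
core rect ((552.396728515625, 195.24911499023438), (85.2854995727539, 34.065635681152344), 87.04932403564453) [259 198  51  21 507]
front deg 65.0721990846002 y at 513 120.0634183701161
x mid per col [array([565., 231.]), array([570., 212.]), array([556., 191.]), array([553., 171.])]
```

View pics/s5.png

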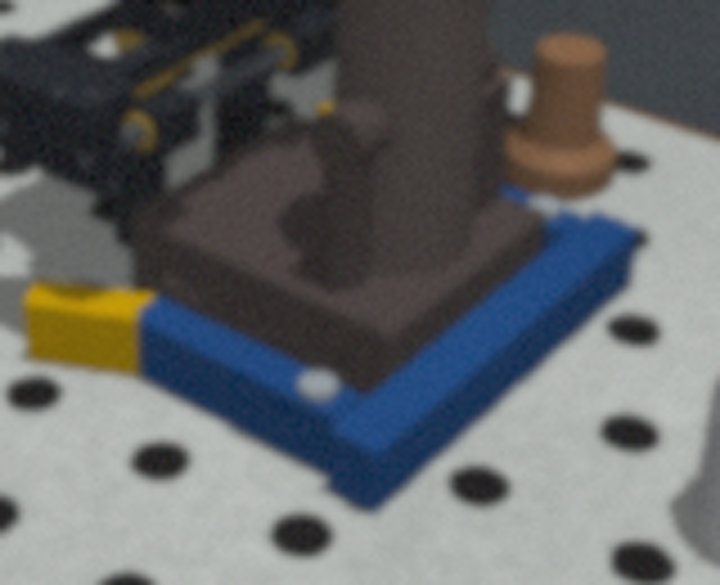

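```bash
python3 -m jog '[[[0.45,0,0.0007,0,0],[0.45,0,0.0015,0,0],[0.45,0,0.002,0,0],[0.45,0,0.0025,0,0],[0.45,0,0.003,0,0],[0.45,0,0.003,0,0]]]'
```

```text
time: 9.3
tool_pos: [514.2, 100.6, 47.8]
tcp_rot: [2.254, 2.186, -0.004]
ft_force: [0.2, -7.9, 1.7]
grip_width: 0.552
```

```bash
python3 -m jog '[[[0.45,0,0.0007,0,0],[0.45,0,0.0014,0,0],[0.45,0,0.002,0,0],[0.45,0,0.002,0,0]]]'; python3 -m jog '[[[0.45,0,0.0007,0,0],[0.45,0,0.0014,0,0],[0.45,0,0.002,0,0],[0.45,0,0.002,0,0]]]'
```

```text
time: 9.7
tool_pos: [514.3, 100.7, 47.8]
tcp_rot: [2.254, 2.183, -0.007]
ft_force: [0.0, -10.4, 2.9]
grip_width: 0.549
time: 10.1
tool_pos: [514.2, 100.7, 47.8]
tcp_rot: [2.253, 2.181, -0.009]
ft_force: [0.2, -14.8, 2.3]
grip_width: 0.551
```

Motion stopped at y = 100.7 while the force climbs, so the base is on the bar. I'll press a little more to square it.

```bash
python3 -m jog '[[[0.45,0,0.001,0,0],[0.45,0,0.002,0,0],[0.45,0,0.003,0,0],[0.45,0,0.004,0,0],[0.45,0,0.004,0,0]]]'
python3 - <<'E'
from h import *
s=monitor.state();print(s["ft_force"],s["wrist_torque"],s["tool_pos"])
p,d=snapshot("scene");cv2.imwrite("pics/s6.png",cv2.resize(p[150:280,280:440,::-1],None,fx=4.5,fy=4.5,interpolation=cv2.INTER_CUBIC))
E
```

```text
time: 10.6
tool_pos: [514.2, 100.8, 47.9]
tcp_rot: [2.253, 2.176, -0.015]
ft_force: [0.6, -22.8, 4.0]
grip_width: 0.558
[  0.60468918 -22.7530385    3.99422131] [-4.1963418   0.14410808  0.77348471] [514.21134386 100.84178894  47.93316014]
```

View pics/s6.png

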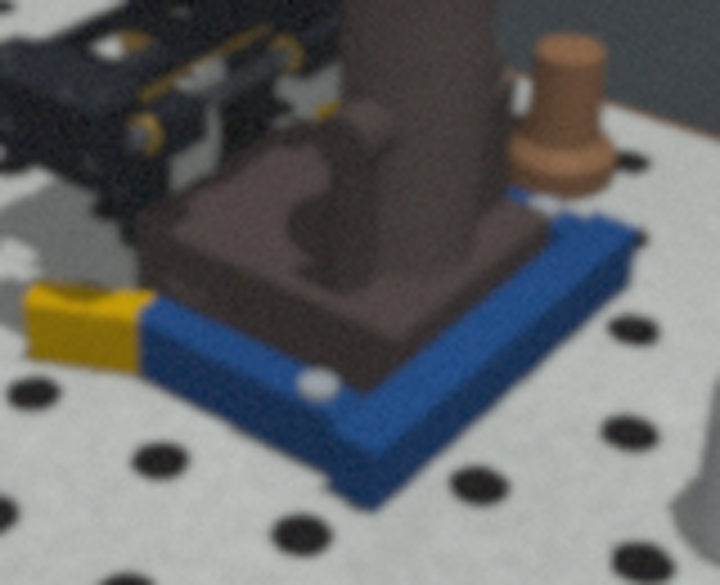

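```bash
python3 -m jog '[[[0.45,0,-0.004,0,0],[0.45,0,-0.01,0,0],[0.45,0,-0.02,0,0],[0.45,0,-0.04,0,0],[0.45,0,-0.07,0,0],[0.45,0,-0.11,0,0],[0.45,0,-0.15,0,0],[0.45,0,-0.16,0.01,0]]]' && python3 -m jog '[[[0.45,0,-0.02,0.03,0],[0.45,0,-0.04,0.07,0],[0.45,0,-0.07,0.11,0],[0.45,0,-0.1,0.15,0],[0.45,0,-0.13,0.18,0],[0.45,0,-0.16,0.19,0],[0.45,0,-0.17,0.19,0],[0.45,0,-0.17,0.19,0]]]'
python3 - <<'E'
from h import *
s=monitor.state();print(s["tool_pos"],s["ft_force"])
p,d=snapshot("top");cv2.imwrite("pics/t7.png",p[:,:,::-1])
W=cloud("top",d);z=W[...,2];hsv=cv2.cvtColor(p,cv2.COLOR_RGB2HSV)
m=(abs(z-57)<7)&(W[...,0]>440)&(W[...,0]<595)&(W[...,1]>100)&(W[...,1]<262)&~(hsv[...,1]>130)
n,l,st,ce=cv2.connectedComponentsWithStats(m.astype(np.uint8));i=1+np.argmax(st[1:,4]);m=l==i;print("core",rect(W,m),st[i])
for f,nm in((np.min,"front"),(np.max,"back")):
    P=np.array([W[r,f(np.where(m[r])[0])] for r in np.where(m.any(1))[0][4:-4]]);P=P[abs(P[:,1]-np.median(P[:,1]))<8]
    k=np.polyfit(P[:,0],P[:,1],1);print(nm,np.degrees(np.arctan(k[0])),np.polyval(k,517))
for q in("small_core","plug_core","coating_jar","core"):print(q,[(np.round(r["point"]),round(r["conf"],2)) for r in find_in("top",q)][:2])
p,d=snapshot("scene");cv2.imwrite("pics/s7.png",cv2.resize(p[100:300,180:500,::-1],None,fx=2.5,fy=2.5,interpolation=cv2.INTER_CUBIC))
E
```

```text
time: 11.45
tool_pos: [513.6, -53.9, 57.2]
tcp_rot: [2.259, 2.182, -0.004]
ft_force: [0.1, -0.1, -0.8]
grip_width: 0.551
time: 12.25
tool_pos: [514.2, -218.8, 247.3]
tcp_rot: [-2.253, -2.188, -0.0]
ft_force: [-0.1, 1.0, -0.2]
grip_width: 0.547
[ 514.16480782 -218.75669504  247.3252754 ] [-0.08121658  1.01311014 -0.16590204]
core ((513.6603393554688, 176.15652465820312), (126.88044738769531, 110.6911392211914), 88.80401611328125) [ 258  198   76   67 3140]
front 1.9791373018531888 192.4699858783394
back -1.182455712661742 112.70325795146253
small_core [(array([668.,  74.,  46.]), 0.63)]
plug_core [(array([372., 195.,  44.]), 0.84)]
coating_jar [(array([525., 360.,  96.]), 0.84), (array([572.,   4.,  13.]), 0.58)]
core [(array([511., 181.,  55.]), 0.76)]
```

View pics/t7.png

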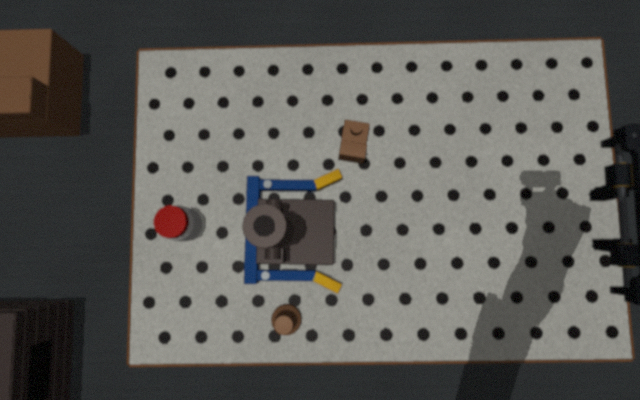

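View pics/s7.png

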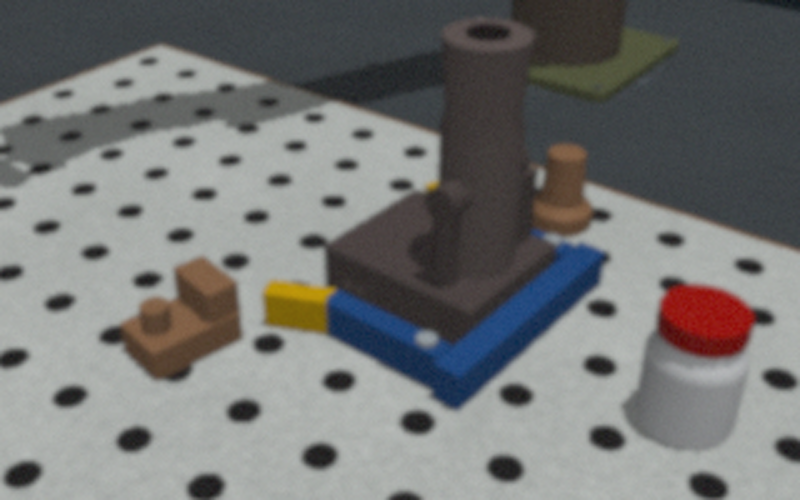

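The core is seated upright: its back edge is at column 335 of the top picture and its front meets the bar near column 258. The small cores and the jar haven't moved, and the hand is clear.

```bash
python3 -c "
from bench import order
print(order.finish_job())"
```

```text
the job is handed in; nothing more can be done
None
```

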